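Offer up the slide marker's cover plate

TASK

First raise the small foot lever on the slide marker's head all the way up and back, so that it stands clear of the open gear well. Then pick up the cover plate by its rib and hold it level about a centimetre above the marker's top face, without letting it knock or press on the marker, with all three plate holes lined up over the three threaded holes so that a colleague can start the screws. Finish while still holding it there: do not set it down or let go, and leave the other things on the bench where they are.

Things in the scene. Friction and masses are not known exactly. Their poses are not given: they have to be found in the camera images.
- marker: Slide marker: fixed aluminium block, 45 mm high, x -55 to 95, y -42 to 42 mm from its origin, which is on the bench under the centre of the cover's seat; z up. The flat top has a gear well (40 x 36 mm) between three threaded 8 mm holes: two side by side in front (-x), one behind. At the rear (x 65 to 95 mm) a grey head, 38 mm above the top, carries the lever.
- foot_lever (a joint): Hinge of the foot lever, rad: 0 = lowered, lying level forward over the well; grows as the lever's free end is raised, up and back; stop at 1.9 (leaning back past upright). Light friction (about 1 N at the free end); it stays wherever it is left. It starts lowered or nearly so (0 to 0.35).
- lever_pivot (a point): The lever's pivot on the marker's head, 80 mm behind the marker's origin (its +x) and 75 mm above the bench. The hinge lies along the marker's y.
- lever_grip (a point): Centre of the black barrel at the lever's free end, 14 mm across, 18 mm long along the marker's y (pinch it across its ends). It lies 70 mm from the pivot: at joint value q, 70 cos(q) mm toward the marker's -x and 70 sin(q) mm above it. The lever arm is 8 mm thick; a foot hangs 26 mm below it, 50 mm from the pivot.
- cover: Loose aluminium cover plate, 96 (x) x 72 (y) x 5 mm, 0.15 to 0.31 kg, flat on the bench. Origin: centre of its underside, z up. Three 10 mm holes: two side by side near the -x end, one near the +x end, patterned like the threaded holes. A black rib along its x (44 mm long, 14 mm thick, 33 mm above the plate) stands at its centre; grip it across its thickness.
- rib_mid (a point): Point to grip in the rib of the cover: 27 mm above the cover's underside, on its centre axis.
- tapped_left (a point): Mouth of the marker's threaded hole at x = -38, y = +26, z = 45 mm in the marker's frame.
- tapped_right (a point): Mouth of the marker's threaded hole at x = -38, y = -26, z = 45 mm in the marker's frame.
- tapped_rear (a point): Mouth of the marker's threaded hole at x = +38, y = 0, z = 45 mm in the marker's frame.
- hole_left (a point): Centre, on the underside, of the cover's hole at x = -38, y = +26 mm in the cover's frame; it belongs over tapped_left.
- hole_right (a point): Centre, on the underside, of the cover's hole at x = -38, y = -26 mm in the cover's frame; it belongs over tapped_right.
- hole_rear (a point): Centre, on the underside, of the cover's hole at x = +38, y = 0 in the cover's frame; it belongs over tapped_rear.
- hex_driver: Bystander: hex driver with red handle, 130 mm long, loose on the bench. Origin under its middle.
- forceps_curved: Bystander: curved steel forceps, 126 mm long, loose on the bench. Origin under its middle.
- cassette: Bystander: small pale embedding cassette, 40 x 28 x 11 mm, loose. Origin under its middle.
- moulds: Bystander: little stack of steel base moulds, 30 x 39 x 22 mm, loose. Origin under its middle.
- flotation_bath: The flotation bath to the left of the work, fixed, 429 x 428 mm and 230 mm high; keep clear of it (lift the arm over it when it starts beside or above it). Origin under its middle, on the bench.
Mind the look-alikes: they are no part of the job. What is shaped like the cover but brown or green is not meant.

How it is judged:
By the outcome, as a careful person would: the job done as asked, in the order asked, and still so for the second after the job is handed in, while the arm keeps its last pose, push and grip.
It also fails if it takes over 54 s, if anything falls off the work surface, if the arm or the gripper's body presses on something with over 40 N, if the wrist force passes 120 N, or if a joint passes its speed limit or range.

ROBOT

A 6-joint arm with a two-finger parallel gripper is mounted at the origin on a cart in front of the work surface, level with it; the furniture and walls round the work are solid. World frame = base frame: x ahead of the robot, y to its left, z up, the work surface at z = 0. Lengths are in m, angles in rad, forces in N, time in s.
With the tool pointing down it reaches from about 0.35 to 0.975 m from the base axis. Payload 4.9 kg.
Tool frame: the origin (TCP) lies midway between the tips of the shut fingers; the grasp point (between the pads) lies 19 mm behind it; z points along the fingers, y is the line along which they close (so a half turn about z gives the same grasp; the last joint's range is limited). The gripper opens to 85 mm and grips with 20 to 120 N. Pads are 22 mm wide; open, the fingers measure 114 mm over their backs; the gripper's body (76 mm by 85 mm) begins 54 mm behind the grasp point. The pads swing forward as they close: fully open they stand 13 mm farther back than shut.
Start: joints at [1.022, 0.053, 1.613, -0, 1.476, -0.119], TCP at [0.26, 0.568, 0.231] pointing down, gripper open.
Joint ranges: [-3.01, 3.01], [-1.01, 2.22], [0.06, 2.58], [-1.02, 4.17], [0.09, 2.62], [-3.14, 3.14]. Speed limits (rad/s): [2.57, 2.57, 3.14, 3.14, 3.14, 3.14].

INTERFACE

Orientations are given as a rotation vector (axis times angle).
In Python, from station import ctrl gives the robot as it stands.
- The arm moves only by the shell command python3 -m handwheel 'ROWS' [FORCE]. ROWS is JSON, a list of rows, each an object with "gripper": the gripper command: -1 is fully open, 1 is shut, values between are in proportion; "offset": the shift along the tool's x, y, z in mm, a list of three; "rotation": the turn, a rotation vector about the tool's x, y, z in rad, a list of three. A call has exactly 8 rows; each row is the pose to reach, as a shift and turn from the pose commanded when the call began, along the tool's axes at that moment; what a row does not reach only later rows make up. A row lasts 1/8 s, in which the tool goes at most 62.5 mm and 10.7 degrees, less where a joint would pass 70% of its speed; a pose out of reach is approached as far as the arm can. A call with a gripper value outside its range is refused whole. The fingers move at their own pace and stop on an object; FORCE is the grip in N (left out, the last holds). Time passes only in rows, so rows that repeat a pose let the fingers close, or fill a call up. It gives the time, the measured TCP pose, the force, the opening and the grip force at its end, in the units of the state.
- ctrl.get_obs(): the state, without advancing time (a new reading comes with each control period).
- ctrl.get_image(name): name is "scene" or "top"; returns a dict with "image" (384x512x3 uint8, red, green, blue), "fovy" (degrees; the focal length in pixels is half the picture's height over the tangent of half this angle, whatever the lens; pixels are square), "cx", "cy" (the principal point, pixels), "xyz" and "attitude" of the camera in the world. Camera axes: x right, y up, looking along -z (the intrinsics and any distortion apply to the point x, -y, -z); pixel columns grow to the right and rows downward; lengths in m; the calibration is good to about 2 mm. A picture is of the moment at which its call begins. There is no depth.
- ctrl.finish_job(): hands the job in; it is judged then, once.
The state is a dict: "t": time; "q": joint angles; "dq": joint speeds; "effort": joint torques, N m; "tool_pos": TCP position; "tool_rot": TCP orientation; "contact_force": force on the tool from outside, world axes, zero at the start; "wrist_torque": the same for the moment, N m; "opening": finger opening in m; "grip_force": force on a finger pad.
Only numpy, scipy, OpenCV 4.12 (cv2) and the standard library are available. Lean on these libraries where they do the work, as an engineer would, in place of code of your own. Each camera call takes 0.05 s, during which the arm holds its last target. There are 200 camera calls.

## Working session

There is one attempt and no reset: what is moved stays moved. The work goes in short steps, Python scripts to look and compute and a shell command to move; the robot and the scene stay as the last step left them, time stands still between calls to the robot, and variables do not carry over. Pictures are saved under pics/ and viewed, at most 10 in all, crops included, and the job is handed in when it is done.

```bash
ls; mkdir -p pics; python3 - <<'E'
from station import ctrl
import cv2,json
for n in("scene","top"):
    d=ctrl.get_image(n); cv2.imwrite(f"pics/{n}0.png",d["image"][:,:,::-1]); print(n,{k:v for k,v in d.items() if k!="image"})
print(ctrl.get_obs())
E
```

```text
pics
scene {'fovy': 50.45533841575009, 'cx': 259.4116060844335, 'cy': 188.0686431211049, 'xyz': array([-0.05807882, -0.33716542,  0.8292508 ]), 'attitude': array([ 0.70239368, -0.38612921, -0.94017793])}
top {'fovy': 50.57593917160126, 'cx': 258.67757776847117, 'cy': 192.25285075544807, 'xyz': array([0.30404259, 0.04245073, 1.17417775]), 'attitude': array([ 0.16208554, -0.15054939, -1.42920664])}
{'t': 0.1, 'q': array([ 1.02197342e+00,  5.32740653e-02,  1.61416120e+00,  1.25743840e-05,
        1.47600859e+00, -1.18987999e-01]), 'dq': array([-0.00082307, -0.00189394, -0.0042282 ,  0.0006802 , -0.00048995,
        0.00199426]), 'effort': array([ 5.12327406e-04, -3.94907677e+01, -3.71363318e+01, -1.62776287e-04,
        3.91155263e-03,  5.80429810e-05]), 'tool_pos': array([0.26014206, 0.56766403, 0.23019367]), 'tool_rot': array([-6.69867032e-01, -3.06871131e+00,  2.74026734e-03]), 'contact_force': array([-0.48518509,  0.66728522, -0.23176546]), 'wrist_torque': array([ 0.03749773,  0.02017091, -0.03948335]), 'grip_force': 0.0, 'opening': 0.08530185607848544}
```

View pics/scene0.png

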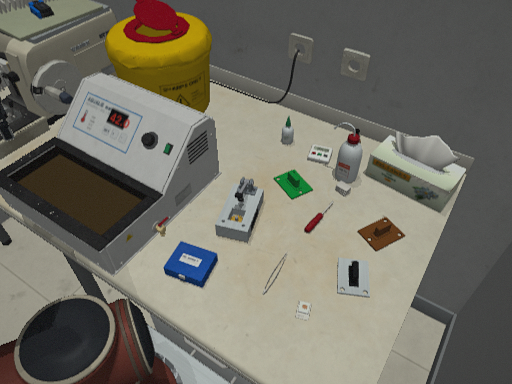

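View pics/top0.png

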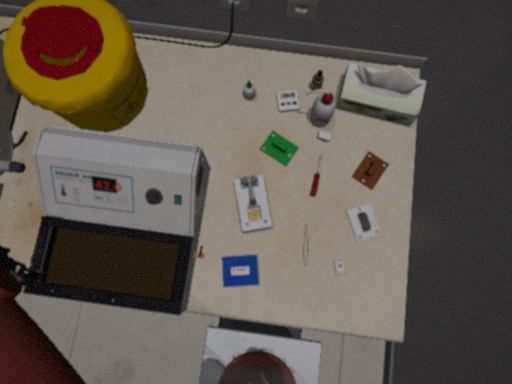

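The scene view has three look-alike plates: the aluminium cover with black rib at scene (352,277) / top (364,222), a brown one at (381,233) / (371,170), and a green one at (293,183) / (279,148). I choose the aluminium one. The marker is at scene (240,208) / top (253,203), with its lever toward the far end. Next is a close crop of the marker and cover in both views.

```bash
cat > h.py <<'E'
import numpy as np,cv2
from scipy.spatial.transform import Rotation as R
from station import ctrl
def cam(n):
    d=ctrl.get_image(n); return d
def proj(d,P):
    P=np.atleast_2d(P); f=192/np.tan(np.radians(d["fovy"]/2))
    p=(P-d["xyz"])@R.from_rotvec(d["attitude"]).as_matrix()
    return np.c_[d["cx"]+f*p[:,0]/-p[:,2], d["cy"]-f*p[:,1]/-p[:,2]]
def ray(d,uv):
    f=192/np.tan(np.radians(d["fovy"]/2))
    v=R.from_rotvec(d["attitude"]).as_matrix()@np.array([(uv[0]-d["cx"])/f,-(uv[1]-d["cy"])/f,-1]); return v/np.linalg.norm(v)
def onz(d,uv,z):
    v=ray(d,uv); return d["xyz"]+v*(z-d["xyz"][2])/v[2]
def tri(d1,u1,d2,u2):
    a,b=ray(d1,u1),ray(d2,u2); A=np.c_[a,-b]; s=np.linalg.lstsq(A,d2["xyz"]-d1["xyz"],rcond=None)[0]
    p,q=d1["xyz"]+a*s[0],d2["xyz"]+b*s[1]; return (p+q)/2,np.linalg.norm(p-q)
def crop(d,c,w,h,k):
    x,y=int(c[0]-w/2),int(c[1]-h/2); im=cv2.resize(d["image"][y:y+h,x:x+w,::-1],None,fx=k,fy=k,interpolation=cv2.INTER_CUBIC)
    for i in range(0,w,10): cv2.putText(im,str(x+i),(i*k,8),0,.3,(0,0,255),1); cv2.line(im,(i*k,10),(i*k,15),(0,0,255),1)
    for i in range(0,h,10): cv2.putText(im,str(y+i),(0,i*k+4),0,.3,(0,0,255),1); cv2.line(im,(20,i*k),(25,i*k),(0,0,255),1)
    return im
# pixel column c tick marks the LEFT EDGE of pixel c (centre is at c+0.5 in the tick scale)
E
python3 - <<'E'
from h import *
s,t=cam("scene"),cam("top")
a=np.hstack([crop(s,(240,208),64,80,6),crop(t,(253,203),64,80,6)])
b=np.hstack([crop(s,(353,275),50,50,8),crop(t,(364,222),50,50,8)])
cv2.imwrite("pics/mk.png",a); cv2.imwrite("pics/cv.png",b)
for q in[(0,0,0),(.5,0,0),(.5,.3,0)]: print(q,proj(s,q),proj(t,q))
E
```

```text
(0, 0, 0) [[122.11422074 408.80149426]] [[256.26710889 392.80272842]]
(0.5, 0, 0) [[266.46616923 230.78466555]] [[279.59455782 209.99602631]]
(0.5, 0.3, 0) [[177.64630614 185.11381596]] [[178.38150211 196.25500751]]
```

View pics/mk.png

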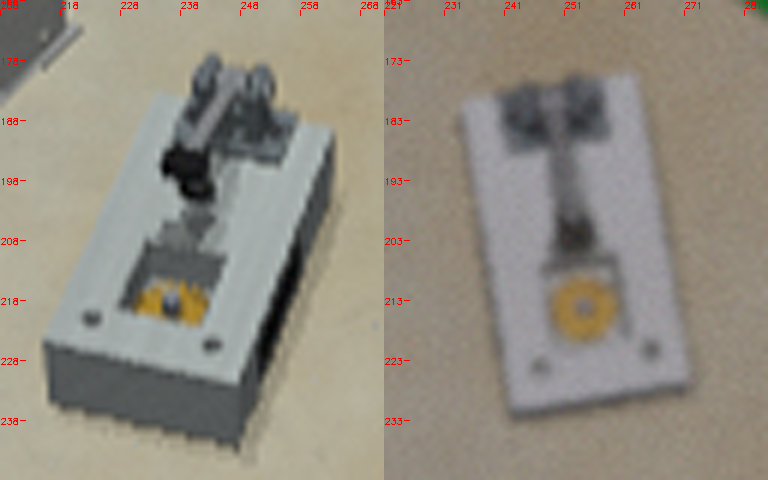

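View pics/cv.png

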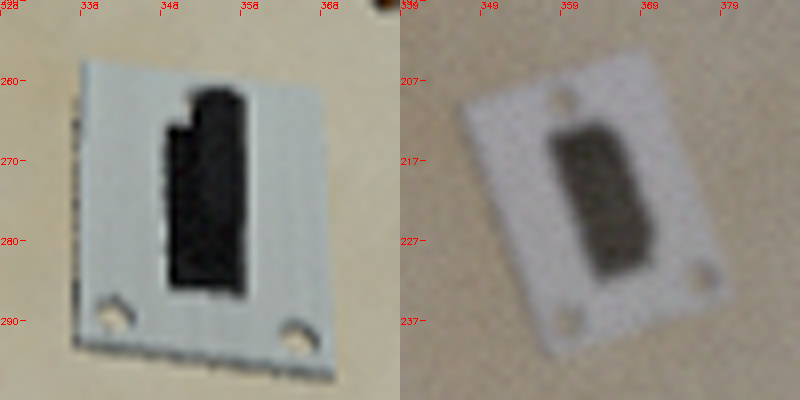

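Crops: the scene view shows the marker with two front holes at about (223,220.5) and (243,225), the black barrel at (239,196.5), and the lever raised slightly. The cover lies flat, rib roughly along its length, with its two-hole end toward the robot at scene (342,289) and (365,292). I'll fit poses from both views.

```bash
cat > fit.py <<'E'
from h import *
from scipy.optimize import least_squares
s,t=cam("scene"),cam("top")
def uv(l,x0,y0,k): return np.array(l,float)/k+[x0-.5,y0-.5]
mP=np.array([[-55,42,45],[-55,-42,45],[95,-42,45],[95,42,45],[-38,26,45],[-38,-26,45]])/1e3
ms=uv([(43,340),(240,384),(333,130),(158,96),(92,318),(212,345)],208,168,6)
mt=uv([(128,418),(306,386),(253,73),(78,103),(156,367),(267,349)],221,163,6)
cP=np.array([[-48,36,5],[-48,-36,5],[48,-36,5],[48,36,5],[-38,26,2.5],[-38,-26,2.5]])/1e3
cs=uv([(76,346),(333,376),(322,86),(84,60),(116,315),(300,337)],328,250,8)
ct=uv([(152,358),(328,300),(250,50),(62,102),(168,320),(303,277)],339,197,8)
for nm,P,a,b in(("marker",mP,ms,mt),("cover",cP,cs,ct)):
    for i in range(6):
        p,g=tri(s,a[i],t,b[i]); print(nm,i,(p*1e3).round(1),"gap",round(g*1e3,1))
    def W(v): return R.from_euler("z",v[3]).apply(P)+v[:3]
    for cams in("st","s","t"):
        nz=0 if cams=="st" else 1
        f=lambda v:np.concatenate(([ (proj(s,W(v))-a).ravel()] if "s" in cams else [])+([(proj(t,W(v))-b).ravel()] if "t" in cams else [])+[[nz*v[2]*1e4]])
        r=least_squares(f,[.5,0,0,0]); print(nm,cams,(r.x[:3]*1e3).round(1),np.degrees(r.x[3]).round(2),"rms",np.sqrt((r.fun**2).mean()).round(2))
        if cams=="st":print(r.fun.reshape(-1)[:-1].reshape(-1,2).round(1).tolist())
p,g=tri(s,uv([(187,174)],208,168,6)[0],t,uv([(191,233)],221,163,6)[0]); print("barrel",(p*1e3).round(1),g*1e3)
E
python3 fit.py
```

```text
marker 0 [415.8  98.   47.4] gap 0.8
marker 1 [441.9  18.3  46.3] gap 0.5
marker 2 [586.2  64.1  43.8] gap 4.4
marker 3 [561.6 144.   41.5] gap 2.0
marker 4 [440.5  89.9  42.4] gap 3.9
marker 5 [455.9  39.7  42.8] gap 4.0
marker st [482.9  75.6  -1. ] 17.43 rms 0.47
[[0.4, 0.1], [0.1, 0.1], [0.8, -0.2], [0.2, -0.6], [0.6, 0.0], [0.6, -0.0], [-0.4, -0.6], [-0.3, -0.3], [-0.6, 0.5], [-0.4, 0.2], [-0.3, 1.0], [-0.5, 0.9]]
marker s [481.4  75.9  -0. ] 17.52 rms 0.26
marker t [483.7  74.5   0. ] 17.38 rms 0.39
cover 0 [ 438.4 -231.5    1.8] gap 5.0
cover 1 [ 4.693e+02 -2.947e+02  1.000e-01] gap 1.3
cover 2 [ 554.5 -256.     7.7] gap 4.4
cover 3 [ 527.1 -191.     2.7] gap 3.9
cover 4 [ 453.1 -236.4    2. ] gap 3.9
cover 5 [ 475.2 -283.3    2.4] gap 4.1
cover st [ 497.6 -243.2   -1.4] 24.68 rms 0.66
[[0.9, -1.0], [1.1, -0.5], [0.8, 0.3], [0.4, -0.2], [0.2, 0.2], [0.3, 0.5], [-0.9, 0.2], [0.6, 0.1], [-1.1, 0.0], [-0.8, 0.6], [-1.0, 0.6], [-1.0, 0.8]]
cover s [ 495.5 -242.2   -0. ] 25.0 rms 0.38
cover t [ 498.8 -244.9   -0. ] 24.27 rms 0.44
barrel [498.4  81.   83.6] 3.512731532668786
```

Heights agree with the text (top 45 ± 3 mm, cover top about 3 mm). The marker is at about (482, 75) with yaw 17.5°, the cover at about (497, -243.5) with yaw 24.6°. Next I fit the lever angle and compute the approach to the barrel.

```bash
cat > go.py <<'E'
from h import *
M=np.array([.4825,.0752,0]); MY=np.radians(17.45)
def down(yaw): # tool z down, tool y at world angle yaw
    y=np.array([np.cos(yaw),np.sin(yaw),0]); z=np.array([0,0,-1.]); return R.from_matrix(np.c_[np.cross(y,z),y,z])
def mk(p): return R.from_euler("z",MY).apply(np.array(p)/1e3)+M
def rel(pos,rot,base=None):
    o=ctrl.get_obs(); p0,r0=base or (o["tool_pos"],R.from_rotvec(o["tool_rot"]))
    print("from",(p0*1e3).round(1),"to",(np.array(pos)*1e3).round(1),"offset",((r0.inv().apply(np.array(pos)-p0))*1e3).round(1),"rot",((r0.inv()*rot).as_rotvec()).round(4))
def lev(q): return mk([80-70*np.cos(q),0,75+70*np.sin(q)])
E
python3 - <<'E'
from go import *
s,t=cam("scene"),cam("top")
us,ut=np.array([187,174])/6+[207.5,167.5],np.array([191,233])/6+[220.5,162.5]
for q in np.arange(0,.5,.05): print(q.round(2),(lev(q)*1e3).round(0),(proj(s,lev(q))-us).round(1),(proj(t,lev(q))-ut).round(1))
rot=down(MY+np.pi/2)
o=ctrl.get_obs()
rel(o["tool_pos"]+[0,0,.15],R.from_rotvec(o["tool_rot"]))
g=lev(.2); rel(g+[0,0,.30-g[2]],rot)
for y in(204,):
  print("bath edge",onz(t,(204,y),.1),onz(t,(189,310),0.05),onz(t,(209,160),.23))
E
```

```text
0.0 [492.  78.  75.] [[0.2 4.2]] [[0.2 3.3]]
0.05 [492.  78.  78.] [[0.2 3.2]] [[0.2 3.1]]
0.1 [492.  78.  82.] [[0.2 2.2]] [[0.1 2.8]]
0.15 [493.  78.  85.] [[0.2 1.1]] [[0.1 2.4]]
0.2 [493.  79.  89.] [[0.2 0. ]] [[0.1 2. ]]
0.25 [494.  79.  92.] [[ 0.3 -1.1]] [[-0.   1.5]]
0.3 [495.  79.  96.] [[ 0.4 -2.3]] [[-0.1  0.9]]
0.35 [496.  79.  99.] [[ 0.5 -3.6]] [[-0.2  0.3]]
0.4 [497.  80. 102.] [[ 0.6 -4.8]] [[-0.2 -0.4]]
0.45 [499.  80. 105.] [[ 0.7 -6.1]] [[-0.3 -1.2]]
from [260.4 568.1 231.1] to [260.4 568.1 381.1] offset [  -0.   -0. -150.] rot [0. 0. 0.]
from [260.4 568.1 231.1] to [493.4  78.6 300. ] offset [-415.7 -347.8  -68.8] rot [-3.000e-04 -1.000e-04 -7.344e-01]
bath edge [0.47182962 0.20643709 0.1       ] [0.19145723 0.20718398 0.05      ] [0.55936351 0.19210222 0.23      ]
```

```bash
python3 -m handwheel '[{"gripper":-1,"offset":[0,0,-60],"rotation":[0,0,0]},{"gripper":-1,"offset":[0,0,-110],"rotation":[0,0,0]},{"gripper":-1,"offset":[0,0,-150],"rotation":[0,0,0]},{"gripper":-0.5,"offset":[-30,-25,-150],"rotation":[0,0,-0.05]},{"gripper":0,"offset":[-75,-63,-150],"rotation":[0,0,-0.15]},{"gripper":0,"offset":[-120,-100,-150],"rotation":[0,0,-0.25]},{"gripper":0,"offset":[-165,-138,-150],"rotation":[0,0,-0.35]},{"gripper":0,"offset":[-208,-174,-150],"rotation":[0,0,-0.4]}]' 20
python3 -m handwheel '[{"gripper":0,"offset":[0,0,0],"rotation":[0,0,0]},{"gripper":0,"offset":[0,0,0],"rotation":[0,0,0]},{"gripper":0,"offset":[0,0,0],"rotation":[0,0,0]},{"gripper":0,"offset":[0,0,0],"rotation":[0,0,0]},{"gripper":0,"offset":[0,0,0],"rotation":[0,0,0]},{"gripper":0,"offset":[0,0,0],"rotation":[0,0,0]},{"gripper":0,"offset":[0,0,0],"rotation":[0,0,0]},{"gripper":0,"offset":[0,0,0],"rotation":[0,0,0]}]'
python3 - <<'E'
from go import *
g=lev(.2); rel(g+[0,0,.25-g[2]],down(MY+np.pi/2))
E
```

```text
t: 1.4
tool_pos: [0.3774, 0.3215, 0.3815]
tool_rot: [0.044, 3.141, 0.0]
contact_force: [0.1, 0.3, 0.8]
opening: 0.0428
grip_force: 0.0
t: 2.4
tool_pos: [0.377, 0.3233, 0.3813]
tool_rot: [-0.047, -3.141, 0.0]
contact_force: [0.4, -0.3, 0.6]
opening: 0.0431
grip_force: 0.0
from [377.  323.3 381.3] to [493.4  78.6 250. ] offset [-123.6 -241.1  131.3] rot [-0.     -0.     -0.3344]
```

```bash
python3 -m handwheel '[{"gripper":0,"offset":[-21,-41,5],"rotation":[0,0,-0.06]},{"gripper":0,"offset":[-46,-90,15],"rotation":[0,0,-0.15]},{"gripper":0,"offset":[-71,-138,35],"rotation":[0,0,-0.24]},{"gripper":0,"offset":[-95,-186,65],"rotation":[0,0,-0.3]},{"gripper":0,"offset":[-113,-221,100],"rotation":[0,0,-0.334]},{"gripper":0,"offset":[-123.5,-241,131],"rotation":[0,0,-0.334]},{"gripper":0,"offset":[-123.5,-241,131],"rotation":[0,0,-0.334]},{"gripper":0,"offset":[-123.5,-241,131],"rotation":[0,0,-0.334]}]'
python3 - <<'E'
from go import *
s,t=cam("scene"),cam("top")
o=ctrl.get_obs()
cv2.imwrite("pics/a.png",np.hstack([crop(s,(240,190),66,80,6),crop(t,(253,203),64,80,6)]))
print(o["tool_pos"],proj(s,o["tool_pos"]),proj(t,o["tool_pos"]),proj(s,mk([-20,0,47])))
g=lev(.21); rel(g+[0,0,-.019],down(MY+np.pi/2))
E
```

```text
t: 3.4
tool_pos: [0.4936, 0.0792, 0.2515]
tool_rot: [-0.476, 3.104, 0.0]
contact_force: [0.7, -0.1, 1.0]
opening: 0.0425
grip_force: 0.0
[0.49390903 0.07954598 0.2523992 ] [[236.36204691 145.43601568]] [[251.39343156 190.67875483]] [[235.6147113  216.77222547]]
from [493.9  79.5 252.4] to [493.5  78.7  70.6] offset [  1.2  -0.6 181.8] rot [-0.0007  0.0032  0.0009]
```

View pics/a.png

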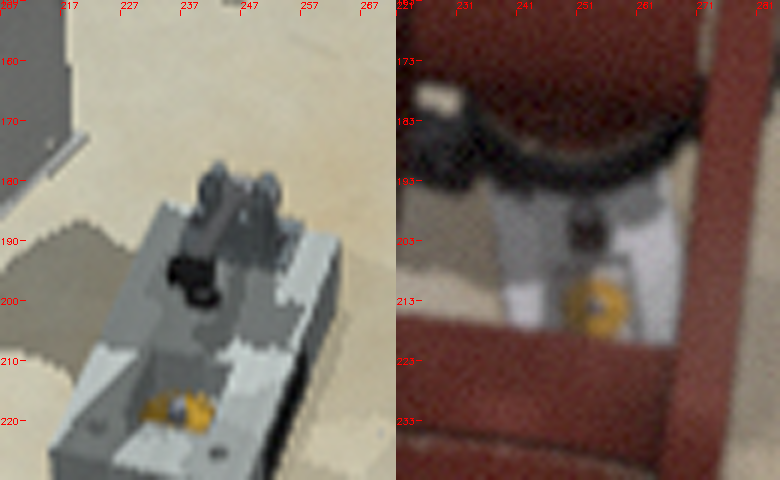

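Crop: the lever is clear of the gripper; the fingertips stand just above the crop, as predicted (236,145). Descending to the barrel.

```bash
python3 -m handwheel '[{"gripper":0,"offset":[0.5,0,40],"rotation":[0,0,0]},{"gripper":0,"offset":[0.5,0,80],"rotation":[0,0,0]},{"gripper":0,"offset":[0.5,0,110],"rotation":[0,0,0]},{"gripper":0,"offset":[0.5,0,130],"rotation":[0,0,0]},{"gripper":0,"offset":[0.5,0,150],"rotation":[0,0,0]},{"gripper":0,"offset":[0.5,0,165],"rotation":[0,0,0]},{"gripper":0,"offset":[0.5,0,180],"rotation":[0,0,0]},{"gripper":0,"offset":[0.5,0,180],"rotation":[0,0,0]}]'
python3 - <<'E'
from go import *
s=cam("scene")
cv2.imwrite("pics/b.png",crop(s,(240,190),80,80,7))
E
```

```text
t: 4.5
tool_pos: [0.4921, 0.0788, 0.0693]
tool_rot: [0.476, -3.103, -0.0]
contact_force: [-0.4, -1.0, -0.7]
opening: 0.0432
grip_force: 0.0
```

View pics/b.png

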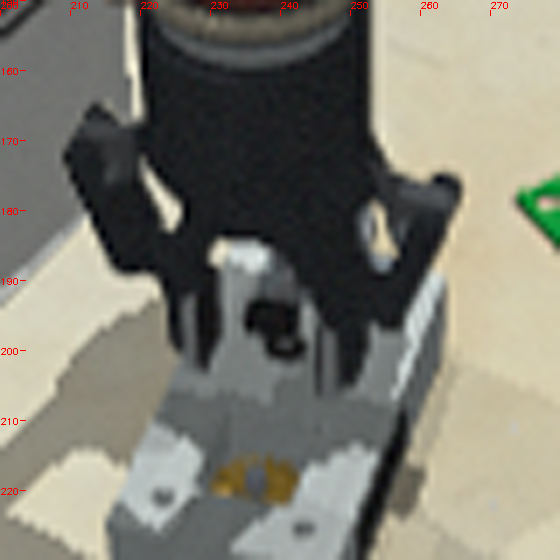

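The barrel at (238,197) lies between the two finger pads, (227,197) and (247,198). Closing.

```bash
python3 -m handwheel '[{"gripper":0.4,"offset":[0,0,0],"rotation":[0,0,0]},{"gripper":0.6,"offset":[0,0,0],"rotation":[0,0,0]},{"gripper":1,"offset":[0,0,0],"rotation":[0,0,0]},{"gripper":1,"offset":[0,0,0],"rotation":[0,0,0]},{"gripper":1,"offset":[0,0,0],"rotation":[0,0,0]},{"gripper":1,"offset":[0,0,0],"rotation":[0,0,0]},{"gripper":1,"offset":[0,0,0],"rotation":[0,0,0]},{"gripper":1,"offset":[0,0,0],"rotation":[0,0,0]}]' 25
python3 - <<'E'
from go import *
o=ctrl.get_obs();print(o["opening"],o["contact_force"],o["tool_pos"])
# arc rows relative to pinch at q0, in tool axes (x = -marker x? check)
print(R.from_rotvec(o["tool_rot"]).as_matrix().round(2), mk([1,0,0])*1e3)
q0=.2
for q in(.35,.55,.75,.95,1.15,1.35,1.55,1.75,1.9): 
    d=lev(q)-lev(q0); print(q,(R.from_rotvec(o["tool_rot"]).inv().apply(d)*1e3).round(1))
E
```

```text
t: 5.55
tool_pos: [0.4931, 0.0787, 0.0705]
tool_rot: [-0.476, 3.104, 0.0]
contact_force: [2.1, 2.5, 1.3]
opening: 0.0172
grip_force: 24.9
0.017150118558710858 [2.14461036 2.49673361 1.28918551] [0.49314159 0.07869019 0.07047639]
[[-0.95 -0.3   0.  ]
 [-0.3   0.95  0.  ]
 [-0.    0.   -1.  ]] [483.453979    75.49987341   0.        ]
0.35 [ -2.9   0.  -10.1]
0.55 [ -8.9   0.  -22.7]
0.75 [-17.4   0.  -33.8]
0.95 [-27.9   0.  -43. ]
1.15 [-40.1   0.  -49.9]
1.35 [-53.3   0.  -54.3]
1.55 [-67.2   0.  -56. ]
1.75 [-81.1   0.  -54.9]
1.9 [-91.3   0.  -52.2]
```

```bash
python3 -m handwheel '[{"gripper":1,"offset":[-3,0,-10],"rotation":[0,0,0]},{"gripper":1,"offset":[-9,0,-22.5],"rotation":[0,0,0]},{"gripper":1,"offset":[-17.5,0,-34],"rotation":[0,0,0]},{"gripper":1,"offset":[-28,0,-43],"rotation":[0,0,0]},{"gripper":1,"offset":[-40,0,-50],"rotation":[0,0,0]},{"gripper":1,"offset":[-53,0,-54],"rotation":[0,0,0]},{"gripper":1,"offset":[-53,0,-54],"rotation":[0,0,0]},{"gripper":1,"offset":[-53,0,-54],"rotation":[0,0,0]}]'

```

```text
t: 6.55
tool_pos: [0.5441, 0.0948, 0.125]
tool_rot: [-0.476, 3.103, 0.0]
contact_force: [-1.1, 2.3, 0.5]
opening: 0.0172
grip_force: 26.3
```

```bash
python3 -m handwheel '[{"gripper":1,"offset":[-7,0,-1.5],"rotation":[0,0,0]},{"gripper":1,"offset":[-14,0,-2],"rotation":[0,0,0]},{"gripper":1,"offset":[-21,0,-1.5],"rotation":[0,0,0]},{"gripper":1,"offset":[-28,0,-1],"rotation":[0,0,0]},{"gripper":1,"offset":[-33,0,0],"rotation":[0,0,0]},{"gripper":1,"offset":[-38,0,2],"rotation":[0,0,0]},{"gripper":1,"offset":[-40,0,3],"rotation":[0,0,0]},{"gripper":1,"offset":[-40,0,3],"rotation":[0,0,0]}]'

```

```text
t: 7.55
tool_pos: [0.5828, 0.1069, 0.1221]
tool_rot: [-0.476, 3.103, 0.001]
contact_force: [-1.1, 3.2, 4.3]
opening: 0.0175
grip_force: 27.3
```

```bash
python3 -m handwheel '[{"gripper":1,"offset":[-2,0,0.5],"rotation":[0,0,0]},{"gripper":1,"offset":[-4,0,1.5],"rotation":[0,0,0]},{"gripper":1,"offset":[-4,0,1.5],"rotation":[0,0,0]},{"gripper":1,"offset":[-4,0,1.5],"rotation":[0,0,0]},{"gripper":1,"offset":[-4,0,1.5],"rotation":[0,0,0]},{"gripper":1,"offset":[-4,0,1.5],"rotation":[0,0,0]},{"gripper":1,"offset":[-4,0,1.5],"rotation":[0,0,0]},{"gripper":1,"offset":[-4,0,1.5],"rotation":[0,0,0]}]'

```

```text
t: 8.55
tool_pos: [0.5836, 0.1071, 0.1216]
tool_rot: [0.476, -3.1, 0.001]
contact_force: [-15.4, -1.3, 16.4]
opening: 0.0177
grip_force: 28.6
```

The force rises at the stop, so the lever is fully back. Relax, release and lift.

```bash
python3 -m handwheel '[{"gripper":1,"offset":[3,0,-1],"rotation":[0,0,0]},{"gripper":0.3,"offset":[3,0,-1],"rotation":[0,0,0]},{"gripper":0,"offset":[3,0,-1],"rotation":[0,0,0]},{"gripper":0,"offset":[3,0,-1],"rotation":[0,0,0]},{"gripper":0,"offset":[3,0,-20],"rotation":[0,0,0]},{"gripper":0,"offset":[3,0,-60],"rotation":[0,0,0]},{"gripper":0,"offset":[3,0,-100],"rotation":[0,0,0]},{"gripper":0,"offset":[3,0,-130],"rotation":[0,0,0]}]'
python3 - <<'E'
from go import *
C=np.array([.497,-.2435,0])
for y in(24.6+90,24.6-90): rel(C+[0,0,.15],down(np.radians(y)))
print(ctrl.get_obs()["q"].round(2))
E
```

```text
t: 9.55
tool_pos: [0.5833, 0.1067, 0.2538]
tool_rot: [-0.475, 3.101, -0.001]
contact_force: [0.9, -0.2, -0.3]
opening: 0.0427
grip_force: 0.0
from [583.3 106.7 253.8] to [ 497.  -243.5  150. ] offset [ 187.7 -308.1  103.4] rot [-0.0015  0.0039 -0.1252]
from [583.3 106.7 253.8] to [ 497.  -243.5  150. ] offset [ 187.7 -308.1  103.4] rot [6.0000e-03 2.2000e-03 3.0164e+00]
[ 0.06 -0.04  1.67 -0.    1.51 -1.82]
```

```bash
python3 -m handwheel '[{"gripper":0,"offset":[15,-25,0],"rotation":[0,0,0]},{"gripper":0,"offset":[42,-70,0],"rotation":[0,0,-0.03]},{"gripper":0,"offset":[70,-115,5],"rotation":[0,0,-0.06]},{"gripper":0,"offset":[98,-160,15],"rotation":[0,0,-0.09]},{"gripper":0,"offset":[126,-206,30],"rotation":[0,0,-0.125]},{"gripper":0,"offset":[153,-251,50],"rotation":[0,0,-0.125]},{"gripper":0,"offset":[175,-287,72],"rotation":[0,0,-0.125]},{"gripper":0,"offset":[187.5,-308,93],"rotation":[0,0,-0.125]}]'
python3 - <<'E'
from go import *
s,t=cam("scene"),cam("top")
o=ctrl.get_obs();print(o["tool_pos"],proj(s,o["tool_pos"]),proj(t,o["tool_pos"]))
a=crop(s,(240,195),64,70,6);b=crop(s,(356,260),64,70,6)
cv2.imwrite("pics/c.png",np.hstack([a,b]))
E
```

```text
t: 10.55
tool_pos: [0.4957, -0.2457, 0.1579]
tool_rot: [-0.666, 3.069, -0.003]
contact_force: [-0.7, -0.3, 0.3]
opening: 0.0427
grip_force: 0.0
[ 0.49418765 -0.24476906  0.15534433] [[366.31104299 237.37281189]] [[378.57880454 215.52969479]]
```

View pics/c.png

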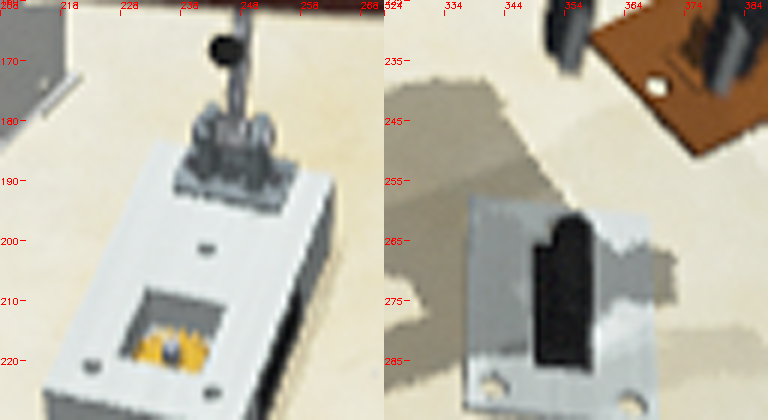

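The lever stands up and back, barrel at scene (245,168), and the well and rear tapped hole at (242,201) are clear. The fingertips at (354.5,237) and (379.5,240) straddle the line over the rib, matching the prediction to within about 1 px. Descend on the rib.

```bash
python3 - <<'E'
from go import *
rel([.497,-.2433,.010],down(np.radians(114.6)))
E
```

```text
from [ 494.2 -244.8  155.3] to [ 497.  -243.3   10. ] offset [ -3.5  -0.2 145.3] rot [ 0.0024 -0.0022 -0.0035]
```

```bash
python3 -m handwheel '[{"gripper":0,"offset":[0,0,0],"rotation":[0,0,0]},{"gripper":0,"offset":[0,0,30],"rotation":[0,0,0]},{"gripper":0,"offset":[0,0,55],"rotation":[0,0,0]},{"gripper":0,"offset":[0,0,80],"rotation":[0,0,0]},{"gripper":0,"offset":[0,0,95],"rotation":[0,0,0]},{"gripper":0,"offset":[0,0,100],"rotation":[0,0,0]},{"gripper":0,"offset":[0,0,100],"rotation":[0,0,0]},{"gripper":0,"offset":[0,0,100],"rotation":[0,0,0]}]'
python3 - <<'E'
from go import *
for i in range(3): cam("scene"); o=ctrl.get_obs(); print(o["tool_pos"])
rel([.497,-.2433,.010],down(np.radians(114.6)))
E
```

```text
t: 11.65
tool_pos: [0.4966, -0.2437, 0.0581]
tool_rot: [-0.669, 3.068, -0.002]
contact_force: [0.2, -0.7, 0.7]
opening: 0.0425
grip_force: 0.0
[ 0.49653447 -0.24373213  0.0579731 ]
[ 0.49641157 -0.24371886  0.05781814]
[ 0.49627224 -0.24362591  0.05760753]
from [ 496.3 -243.6   57.6] to [ 497.  -243.3   10. ] offset [-0.8  0.  47.6] rot [-0.0012  0.0007 -0.0002]
```

```bash
python3 -m handwheel '[{"gripper":0,"offset":[0,0,20],"rotation":[0,0,0]},{"gripper":0,"offset":[0,0,35],"rotation":[0,0,0]},{"gripper":0,"offset":[0,0,44],"rotation":[0,0,0]},{"gripper":0,"offset":[0,0,47],"rotation":[0,0,0]},{"gripper":0,"offset":[0,0,47],"rotation":[0,0,0]},{"gripper":0.5,"offset":[0,0,47],"rotation":[0,0,0]},{"gripper":1,"offset":[0,0,47],"rotation":[0,0,0]},{"gripper":1,"offset":[0,0,47],"rotation":[0,0,0]}]' 60
python3 -m handwheel '[{"gripper":1,"offset":[0,0,0],"rotation":[0,0,0]},{"gripper":1,"offset":[0,0,0],"rotation":[0,0,0]},{"gripper":1,"offset":[0,0,0],"rotation":[0,0,0]},{"gripper":1,"offset":[0,0,0],"rotation":[0,0,0]},{"gripper":1,"offset":[0,0,-5],"rotation":[0,0,0]},{"gripper":1,"offset":[0,0,-20],"rotation":[0,0,0]},{"gripper":1,"offset":[0,0,-50],"rotation":[0,0,0]},{"gripper":1,"offset":[0,0,-90],"rotation":[0,0,0]}]' 60
```

```text
t: 12.8
tool_pos: [0.4964, -0.2437, 0.0106]
tool_rot: [-0.669, 3.068, -0.002]
contact_force: [0.3, -0.7, 2.4]
opening: 0.0131
grip_force: 60.5
t: 13.8
tool_pos: [0.4945, -0.2424, 0.0995]
tool_rot: [0.668, -3.067, -0.004]
contact_force: [0.1, -0.9, -2.0]
opening: 0.0129
grip_force: 59.7
```

```bash
python3 - <<'E'
from go import *
rel([.4825,.0752,.13],down(np.radians(107.45)))
E
```

```text
from [ 494.5 -242.4   99.5] to [482.5  75.2 130. ] offset [-121.2  293.9  -29.8] rot [ 0.003  -0.0021  0.1246]
```

```bash
python3 -m handwheel '[{"gripper":1,"offset":[-6,15,-25],"rotation":[0,0,0.02]},{"gripper":1,"offset":[-20,50,-40],"rotation":[0,0,0.05]},{"gripper":1,"offset":[-40,98,-40],"rotation":[0,0,0.09]},{"gripper":1,"offset":[-60,146,-40],"rotation":[0,0,0.125]},{"gripper":1,"offset":[-80,194,-40],"rotation":[0,0,0.125]},{"gripper":1,"offset":[-98,240,-40],"rotation":[0,0,0.125]},{"gripper":1,"offset":[-113,275,-40],"rotation":[0,0,0.125]},{"gripper":1,"offset":[-121,294,-35],"rotation":[0,0,0.125]}]'
python3 -m handwheel '[{"gripper":1,"offset":[0,0,0],"rotation":[0,0,0]},{"gripper":1,"offset":[0,0,0],"rotation":[0,0,0]},{"gripper":1,"offset":[0,0,0],"rotation":[0,0,0]},{"gripper":1,"offset":[0,0,0],"rotation":[0,0,0]},{"gripper":1,"offset":[0,0,0],"rotation":[0,0,0]},{"gripper":1,"offset":[0,0,0],"rotation":[0,0,0]},{"gripper":1,"offset":[0,0,0],"rotation":[0,0,0]},{"gripper":1,"offset":[0,0,0],"rotation":[0,0,0]}]'
python3 - <<'E'
from go import *
s,t=cam("scene"),cam("top")
np.savez("c8.npz",s=s["image"],t=t["image"])
rel([.4825,.0752,.095],down(np.radians(107.45)))
cv2.imwrite("pics/d.png",np.hstack([crop(s,(240,195),66,80,6),crop(t,(253,203),64,80,6)]))
E
```

```text
t: 14.8
tool_pos: [0.483, 0.0763, 0.1354]
tool_rot: [-0.479, 3.104, 0.0]
contact_force: [-0.3, 0.1, -2.6]
opening: 0.0132
grip_force: 59.8
t: 15.8
tool_pos: [0.4835, 0.0744, 0.1348]
tool_rot: [0.476, -3.105, -0.0]
contact_force: [-0.3, 0.0, -3.5]
opening: 0.0132
grip_force: 59.7
from [483.5  74.4 134.8] to [482.5  75.2  95. ] offset [ 0.7  1.  39.8] rot [-0.     -0.     -0.0003]
```

View pics/d.png

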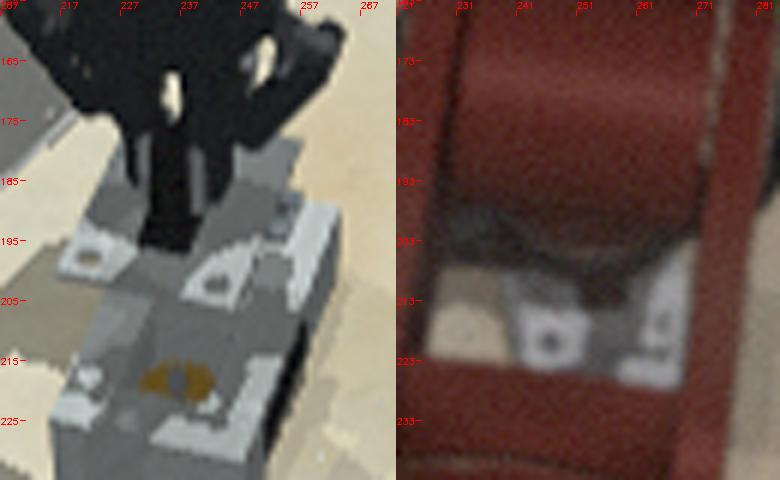

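The scene crop shows the plate held level-looking over the marker, with front holes at about (221.3,197.3) and (242.7,201.8) and the front-left corner at (216.5,200.5). Top view shows the holes at about (246.2,219.7) and (264.5,216.7). I'll compare these with the model.

```bash
cat > chk.py <<'E'
from go import *
from scipy.optimize import least_squares
# points (cover frame, mm, centre of visible hole ~ mid plate) and pixels
def run(sp,spx,tp,tpx,z0):
    s,t=cam("scene"),cam("top")
    sp,tp=np.array(sp,float)/1e3,np.array(tp,float)/1e3
    W=lambda v,P:R.from_euler("z",v[3]).apply(P)+v[:3]
    for nm in("s","t","st"):
        f=lambda v:np.concatenate([(proj(s,W(v,sp))-spx).ravel()*("s" in nm),(proj(t,W(v,tp))-tpx).ravel()*("t" in nm),[(v[2]-z0)*(1e3 if nm!="t" else 1e5),(v[3]-MY)*(20 if nm!="t" else 200)]])
        r=least_squares(f,[.48,.075,z0,MY]); print(nm,(r.x[:3]*1e3).round(1),np.degrees(r.x[3]).round(2),r.fun.round(1).tolist())
E
python3 - <<'E'
from chk import *
u=lambda l,x0,y0:np.array(l)/6+[x0-.5,y0-.5]
run([(-38,26,2.5),(-38,-26,2.5),(-48,36,5),(-48,-36,5)],u([(89,257),(217,284),(57,271),(236,301)],207,155),
 [(-38,26,2.5),(-38,-26,2.5)],u([(154,343),(264,325)],221,163),.124)
E
```

```text
s [484.3  77.2 124. ] 18.64 [0.1, 0.3, 0.1, -0.1, -0.0, -0.5, -0.1, 0.3, -0.0, 0.0, 0.0, -0.0, 0.0, 0.4]
t [485.3  75.7 124. ] 17.45 [0.0, 0.0, 0.0, 0.0, 0.0, -0.0, 0.0, 0.0, -0.7, 0.2, 0.7, -0.2, -0.0, -0.0]
st [484.6  76.8 124. ] 18.34 [0.3, 0.2, 0.2, -0.0, 0.1, -0.6, -0.1, 0.4, -0.9, 0.5, 0.4, -0.2, -0.0, 0.3]
```

```bash
python3 - <<'E'
from go import *
rel([.4812,.0732,.0706],down(np.radians(106.75)))
E
```

```text
from [483.5  74.4 134.8] to [481.2  73.2  70.6] offset [ 2.6 -0.5 64.2] rot [-0.0001 -0.      0.012 ]
```

```bash
python3 -m handwheel '[{"gripper":1,"offset":[2.5,-0.5,10],"rotation":[0,0,0.012]},{"gripper":1,"offset":[2.5,-0.5,25],"rotation":[0,0,0.012]},{"gripper":1,"offset":[2.5,-0.5,40],"rotation":[0,0,0.012]},{"gripper":1,"offset":[2.5,-0.5,50],"rotation":[0,0,0.012]},{"gripper":1,"offset":[2.5,-0.5,58],"rotation":[0,0,0.012]},{"gripper":1,"offset":[2.5,-0.5,63],"rotation":[0,0,0.012]},{"gripper":1,"offset":[2.5,-0.5,63],"rotation":[0,0,0.012]},{"gripper":1,"offset":[2.5,-0.5,63],"rotation":[0,0,0.012]}]'
python3 - <<'E'
from go import *
s,t=cam("scene"),cam("top")
print(ctrl.get_obs()["tool_pos"])
a=crop(s,(242,206),60,60,10)
b=crop(t,(259,222),40,30,10); b=cv2.resize(b,None,fx=.5,fy=.5); b=cv2.copyMakeBorder(b,0,450,0,0,0)
cv2.imwrite("pics/e.png",np.hstack([a,b]))
# brightness-weighted hole centroids around predicted pixels
E
```

```text
t: 17.0
tool_pos: [0.4817, 0.0732, 0.0723]
tool_rot: [-0.457, 3.107, -0.0]
contact_force: [-0.2, -0.2, -2.7]
opening: 0.013
grip_force: 59.8
[0.48172529 0.07318498 0.07239469]
```

View pics/e.png

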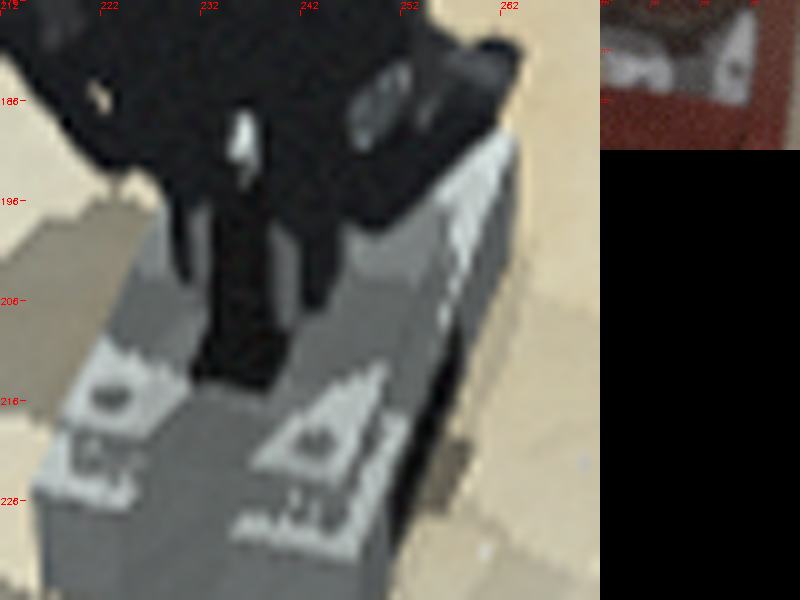

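The plate is about 15 mm above the marker. Scene holes are at about (222.8,215.2) and (243.3,219.5), and the top view shows the right hole at about (266,220). I'll get sub-pixel hole centres numerically, for both the tapped holes (first frames) and the plate holes.

```bash
python3 - <<'E'
from go import *
np.set_printoptions(linewidth=200)
s,t=cam("scene"),cam("top")
cv2.imwrite("pics/raw_s.png",s["image"][:,:,::-1]);cv2.imwrite("pics/raw_t.png",t["image"][:,:,::-1])
def patch(im,c,nm,w=5,h=4):
    x,y=int(round(c[0])),int(round(c[1])); print(nm,"cols",x-w,"rows",y-h); print(im[y-h:y+h+1,x-w:x+w+1].astype(int))
g=lambda f:cv2.cvtColor(cv2.imread(f),cv2.COLOR_BGR2GRAY)
s0,t0,s1,t1=map(g,("pics/scene0.png","pics/top0.png","pics/raw_s.png","pics/raw_t.png"))
patch(s0,(222.8,220.5),"s0 L",4,3);patch(s0,(242.8,225),"s0 R",4,3)
patch(s1,(222.8,215.2),"s1 L");patch(s1,(243.3,219.5),"s1 R")
patch(t0,(246.5,223.7),"t0 L",4,4);patch(t0,(265,220.7),"t0 R",4,4)
patch(t1,(247,220),"t1 L",4,4);patch(t1,(266,220),"t1 R",4,4)
E
```

```text
s0 L cols 219 rows 217
[[164 166 164 168 172 169 169 170 162]
 [165 165 169 171 173 170 168 169 141]
 [168 165 166 150 153 155 171 168 142]
 [165 164 146  95 107 112 169 168 168]
 [166 166 148  91  77 103 166 167 167]
 [168 171 173 140 131 147 168 166 166]
 [169 171 174 170 172 170 169 165 166]]
s0 R cols 239 rows 222
[[157 157 156 174 174 170 170 171 166]
 [170 172 173 171 163 169 173 169 170]
 [171 170 164 133 122 141 168 167 167]
 [171 171 150  69  77  98 159 167 172]
 [170 172 160 115 119 135 165 167 170]
 [170 173 172 160 162 174 170 166 173]
 [173 175 172 172 173 171 166 170 174]]
s1 L cols 218 rows 211
[[136 132 139 177 192 177 145 154 102 108 107]
 [135 133 162 194 191 191 191 192 153 138 145]
 [132 140 187 193 186 180 185 192 188 167 173]
 [134 163 195 165 152 142 150 176 178 165 164]
 [141 186 188 115  91  95  94 149 164 161 167]
 [165 195 191 133 101  94 125 166 163 166 165]
 [157 175 183 172 155 149 169 181 164 168 137]
 [128 133 144 162 170 170 178 166 165 139  94]
 [164 118 102 121 112 112 131 140 140  92  96]]
s1 R cols 238 rows 216
[[103 116 111 107 113 153 185 184 18
[... 1187 characters left out ...]
 89  79  68]
 [107  99  95  88  79  88  93  95  83]
 [125 132 120 111 103 105 110 113 107]
 [145 144 146 143 135 134 138 136 136]
 [143 158 159 156 151 152 142 144 143]
 [140 154 151 147 143 147 141 141 143]
 [141 145 141 129 113 121 132 143 141]
 [128 127 119 100  88 100 128 135 139]
 [ 88  89  88  79  77  86 107 122 126]]
t1 R cols 262 rows 216
[[ 91 108 134 151 152 153 146 119  83]
 [100 113 143 149 158 155 141 106  77]
 [106 130 141 137 136 150 137 107  75]
 [111 130 129 117 114 126 131 104  75]
 [116 135 123  97  87 107 116  97  71]
 [127 136 122  98  89  98 100  82  63]
 [128 139 134 114 106 110 105  84  62]
 [127 139 140 131 123 122 105  79  69]
 [120 135 133 130 134 125  96  76  65]]
```

```bash
python3 - <<'E'
from go import *
s,t=cam("scene"),cam("top"); z=ctrl.get_obs()["tool_pos"][2]-.0106+.005
sl,sr=onz(s,(222.79,220.64),.045),onz(s,(242.82,225.12),.045)
cl,cr=onz(s,(222.56,215.39),z),onz(s,(243.05,220.02),z)
tl,tr=onz(t,(246.69,223.86),.045),onz(t,(265.04,220.89),.045)
ctr=onz(t,(266.0,220.5),z)
p=lambda *a:print(*[(x[:2]*1e3).round(1) for x in a])
p(sl,sr,cl,cr);p(tl,tr,ctr); print("err scene L,R / top R");p(cl-sl,cr-sr,ctr-tr)
for a,b in((sl,sr),(cl,cr),(tl,tr)): d=a-b; print(np.linalg.norm(d)*1e3,np.degrees(np.arctan2(d[1],d[0]))-90)
# depth of the pattern by triangulating right holes
print(tri(s,(242.82,225.12),t,(265.04,220.89)),tri(s,(243.05,220.02),t,(266.0,220.5)),z)
E
```

```text
[437.   89.6] [452.6  39.9] [436.5  88.3] [452.   38.1]
[441.1  87.8] [456.4  38.1] [454.9  35.7]
err scene L,R / top R
[-0.5 -1.3] [-0.7 -1.8] [-1.5 -2.4]
52.148700991223755 17.433977613097056
52.58095396717503 17.113457634292885
51.93728658008559 17.06511532013748
(array([0.45529537, 0.03948571, 0.04307533]), np.float64(0.0038110888613106385)) (array([0.45367152, 0.03706842, 0.06597879]), np.float64(0.003703721474710414)) 0.06646943482920112
```

Hole spacing 52 mm agrees with the text; the residual misalignment is about (-0.8, -1.8) mm. Correct it and lower to a gap of about 10 mm.

```bash
python3 -m handwheel '[{"gripper":1,"offset":[-0.5,0.5,1],"rotation":[0,0,-0.004]},{"gripper":1,"offset":[-1.3,1.4,3],"rotation":[0,0,-0.004]},{"gripper":1,"offset":[-1.3,1.4,5],"rotation":[0,0,-0.004]},{"gripper":1,"offset":[-1.3,1.4,6.5],"rotation":[0,0,-0.004]},{"gripper":1,"offset":[-1.3,1.4,7],"rotation":[0,0,-0.004]},{"gripper":1,"offset":[-1.3,1.4,7],"rotation":[0,0,-0.004]},{"gripper":1,"offset":[-1.3,1.4,7],"rotation":[0,0,-0.004]},{"gripper":1,"offset":[-1.3,1.4,7],"rotation":[0,0,-0.004]}]'
python3 - <<'E'
from go import *
np.set_printoptions(linewidth=200)
P=[];im=[];tm=[]
for i in range(4):
    s,t=cam("scene"),cam("top"); im.append(s["image"]);tm.append(t["image"]); P.append(ctrl.get_obs()["tool_pos"])
z=np.mean(P,0)[2]-.0106; print(np.mean(P,0))
S=cv2.cvtColor(np.mean(im,0).astype(np.uint8),cv2.COLOR_RGB2GRAY);T=cv2.cvtColor(np.mean(tm,0).astype(np.uint8),cv2.COLOR_RGB2GRAY)
s0=dict(s,image=cv2.merge([S]*3))
for n,d,I,q in(("L",s,S,(-38,26)),("R",s,S,(-38,-26)),("tR",t,T,(-38,-26))):
    c=proj(d,R.from_euler("z",np.radians(17.45)).apply(np.array([*q,0])/1e3)+[.4818,.0757,z+.005])[0].round().astype(int)
    print(n,"cols",c[0]-5,"rows",c[1]-5);print(I[c[1]-5:c[1]+6,c[0]-5:c[0]+6])
cv2.imwrite("pics/f.png",crop(s,(242,206),80,60,10))
E
```

```text
t: 18.3
tool_pos: [0.4822, 0.0749, 0.0649]
tool_rot: [-0.464, 3.107, -0.0]
contact_force: [-0.6, 0.2, -2.9]
opening: 0.013
grip_force: 59.8
[0.48213546 0.07488243 0.06484523]
L cols 218 rows 212
[[133 133 145 171 181 177  87 101 106 110 109]
 [132 137 178 193 191 188 144 153 118 146 105]
 [132 154 188 192 189 188 193 192 155 174 134]
 [133 175 191 187 168 170 178 191 178 163 164]
 [147 186 186 151 118 122 135 183 162 162 166]
 [171 191 183 110  92  93  96 177 162 163 166]
 [185 193 192 149 122 143 148 172 163 165 166]
 [157 168 167 176 162 191 192 163 164 159 140]
 [125 113 109 144 145 165 163 157 140 128  93]
 [176 109  92  99 117 105 110 127  91  94  96]
 [188 102  94  97 121 106 110  94  95  97  96]]
R cols 238 rows 216
[[ 48  98 116 111 113 149 146 147 190 184 175]
 [ 90 114 110 111 152 186 184 185 183 181 182]
 [113 111 112 152 187 180 181 183 180 182 173]
 [106 109 155 188 183 183 183 183 180 182 137]
 [ 95 103 182 154 152 157 162 179 181 172 100]
 [ 97 136 165  96  97 100 114 151 184 138  96]
 [139 172 165 115  94  95 102 138 185  98 136]
 [166 166 170 149 130 128 140 164 170  92 174]
 [131 136 145 151 151 160 170 170 133 134 174]
 [ 95  97  96 120 120 133 146 148 105 173 180]
 [ 96  96  99 115  99  94  99 108 134 173 182]]
tR cols 260 rows 216
[[ 83  89 106 133 152 153 153 147 127  92  66]
 [ 81  92 110 138 151 155 154 147 121  88  69]
 [ 84 100 120 138 141 141 141 140 113  82  66]
 [ 88 103 130 133 121 110 120 121 104  75  64]
 [ 83 100 126 124 106  87  95 106  90  67  63]
 [ 75  98 123 122 109  91  92 100  83  66  61]
 [ 78  97 124 132 127 113 111 105  81  63  60]
 [ 75  94 126 138 136 131 125 108  84  63  63]
 [ 74  92 120 134 137 141 135 114  83  61  58]
 [ 70  82 106 122 130 140 138 115  82  61  60]
 [ 60  72  82 102 114 124 123 100  78  64  55]]
```

View pics/f.png

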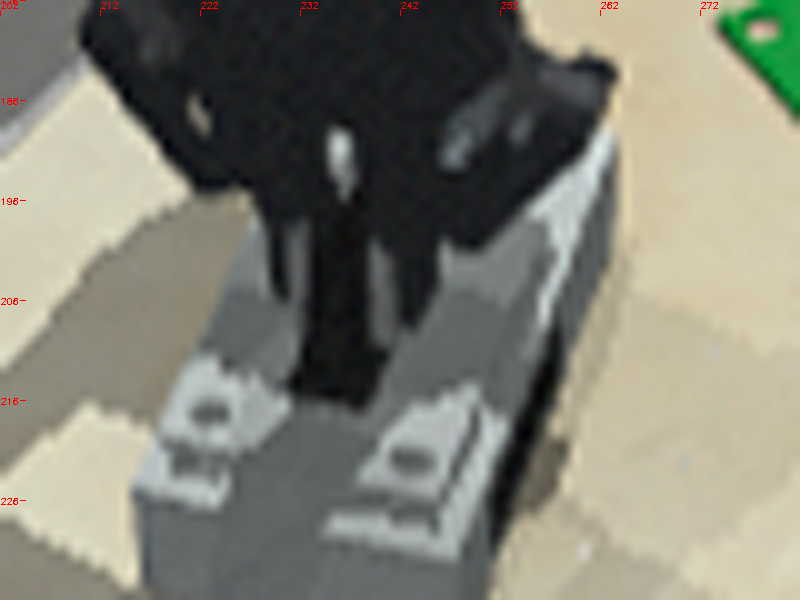

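The plate hovers over the marker with an even gap; its front holes are at about (222.5,217) and (242.7,221.7), and nothing touches.

```bash
python3 - <<'E'
from go import *
s,t=cam("scene"),cam("top"); o=ctrl.get_obs(); z=.0648-.0106+.005
sl,sr=onz(s,(222.79,220.64),.045),onz(s,(242.82,225.12),.045)
cl,cr=onz(s,(222.45,216.95),z),onz(s,(242.65,221.7),z)
tr=onz(t,(265.04,220.89),.045); ctr=onz(t,(265.26,220.47),z)
p=lambda *a:print(*[(x[:2]*1e3).round(1) for x in a])
p(cl-sl,cr-sr,ctr-tr); d=cl-cr; print(np.linalg.norm(d),np.degrees(np.arctan2(d[1],d[0]))-90)
print(tri(s,(242.65,221.7),t,(265.26,220.47)),z,o["tool_pos"],o["contact_force"])
E
```

```text
[0. 0.] [-0.7 -0.4] [-0.7 -0.4]
0.05232323567517016 16.555593569393494
(array([0.45461805, 0.03909572, 0.05728492]), np.float64(0.0038197825146107024)) 0.059199999999999996 [0.48212069 0.07488222 0.06481167] [ 0.07581997  0.62084412 -3.63264558]
```

```bash
python3 -m handwheel '[{"gripper":1,"offset":[-0.4,0.1,-0.8],"rotation":[0,0,-0.007]},{"gripper":1,"offset":[-0.4,0.1,-0.8],"rotation":[0,0,-0.007]},{"gripper":1,"offset":[-0.4,0.1,-0.8],"rotation":[0,0,-0.007]},{"gripper":1,"offset":[-0.4,0.1,-0.8],"rotation":[0,0,-0.007]},{"gripper":1,"offset":[-0.4,0.1,-0.8],"rotation":[0,0,-0.007]},{"gripper":1,"offset":[-0.4,0.1,-0.8],"rotation":[0,0,-0.007]},{"gripper":1,"offset":[-0.4,0.1,-0.8],"rotation":[0,0,-0.007]},{"gripper":1,"offset":[-0.4,0.1,-0.8],"rotation":[0,0,-0.007]}]'
python3 - <<'E'
from go import *
o=ctrl.get_obs(); r=R.from_rotvec(o["tool_rot"]).as_matrix(); print(o["tool_pos"],np.degrees(np.arctan2(r[1,1],r[0,1]))-90,r[:,2],o["contact_force"])
print(ctrl.finish_job())
E
```

```text
t: 19.8
tool_pos: [0.4825, 0.0751, 0.0656]
tool_rot: [-0.474, 3.106, -0.0]
contact_force: [-0.9, -0.6, -3.0]
opening: 0.0132
grip_force: 59.8
[0.48247828 0.07509242 0.06561081] 17.371349204626924 [ 1.88421896e-05 -1.17461083e-05 -1.00000000e+00] [-0.88709253 -0.62950276 -3.00050759]
the job is handed in; nothing more can be done
None
```

I raised the lever to its back stop, and the arm now holds the cover level about 10 mm above the marker. By the cameras the two front holes were within about 1 mm before a last small correction; the rear hole was hidden, so its alignment is inferred. The job was handed in at about 20 s.

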